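# Index the bead carousel to the red tin

### The job

On the jewellery designer's desk, push the bead carousel round one click, in whichever direction brings the tin of red beads to the yellow pointer; its orange post is there to push on. Leave the tin sitting flat in its pocket, do not lift it out, and do not knock or shift the copper wire spool beside the carousel.

Things in the scene. Friction and masses are not known exactly. Their poses are not given: they have to be found in the camera images.
- carousel: Bead carousel: fixed grey base 270 mm across, white disc on it (250 mm across, top 36 mm above the desk) turning on a vertical axis. Origin: on the axis, at desk height; z up. Yellow pointer: fixed, on the -x side, 140 to 166 mm from the axis, 40 mm high. On the disc, 90 mm from the axis, every 60 degrees: five tin pockets and the post. At the start a pocket is at the pointer, (-90, 0) mm.
- post (a point): Top centre of the orange post fixed on the disc, 90 mm from the axis: 18 mm in diameter, top 106 mm above the desk, 70 mm above the disc. Starts opposite the pointer, at (+90, 0) mm in the carousel's frame. The disc has a detent every 60 degrees, at the start and either way; 2 to 5 N here turns it, and past halfway (30 degrees) the detent draws it on to the next.
- red_tin: Loose aluminium tin of red beads, 50 mm in diameter, 23 mm high, 60 g, in one of the two pockets beside the one at the pointer: at (-45, +78) or (-45, -78) mm in the carousel's frame. Origin: centre of its underside, 39 mm above the desk when seated; all tins' tops are at 62 mm. Pocket rim 8 mm high, 2 mm play. The other tins are alike with blue, white, black and green beads.
- spool: Spool of copper wire with black end discs, a loose bystander standing on the desk 215 to 235 mm from the carousel's axis, 56 mm in diameter, 36 mm high, 150 g; origin at the centre of its underside. At like distances stand a blue divided box (85 x 60 x 28 mm) and an amber glue jar (44 mm in diameter, 50 mm high).
Things that resemble listed ones, but are neither listed nor needed, are in the scene too. There is more than one size of the red_tin; the job needs the smaller.

How it is judged:
At the end, for the whole second after the job is handed in: The red tin is at the yellow pointer: in the carousel's frame its origin is within 15 mm of (-90, 0) mm in x and in y, 34 to 44 mm above the desk (seated in its pocket), upright within about 8 degrees and at rest (x of red_tin in the frame of carousel between -0.105 and -0.075 m and y of red_tin in the frame of carousel between -0.015 and 0.015 m and z of red_tin in the frame of carousel between 0.034 and 0.044 m and angle between red_tin's own z axis and vertical below 0.15 rad and linear speed of red_tin below 0.02 m/s); the robot touches nothing.
It fails at once if the red tin is lifted out of its pocket (its underside more than 55 mm above the desk) (z of red_tin in the frame of carousel above 0.055 m).
It fails at once if the wire spool is moved more than 20 mm or tipped over (distance of spool from where it was at the start of the episode above 0.02 m or angle between spool's own z axis and vertical above 0.5 rad).
It also fails if it takes over 32 s, if anything falls off the work surface, if the arm or the gripper's body presses on something with over 40 N, if the wrist force passes 120 N, or if a joint passes its speed limit or range.

### The arm

A 6-joint arm with a two-finger parallel gripper is mounted at the origin on the work surface. World frame = base frame: x ahead of the robot, y to its left, z up, the work surface at z = 0. Lengths are in m, angles in rad, forces in N, time in s.
With the tool pointing down it reaches from about 0.2 to 0.875 m from the base axis. Payload 3.4 kg.
Tool frame: the origin (TCP) lies between the finger pads; the fingertips stand 8 mm ahead of it and the grasp point (between the pads) lies 11 mm behind it; z points along the fingers, y is the line along which they close (so a half turn about z gives the same grasp; the last joint's range is limited). The gripper opens to 94 mm and grips with 3 to 60 N. Pads are 16 mm wide; open, the fingers measure 119 mm over their backs; the gripper's body (75 mm by 177 mm) begins 78 mm behind the grasp point.
Start: joints at [-1.285, 0.276, 1.505, -0, 1.361, -0.121], TCP at [0.228, -0.528, 0.213] pointing down, gripper open.
Joint ranges: [-2.89, 2.89], [-0.75, 2.08], [0.22, 2.7], [-1.18, 4.32], [0.11, 2.71], [-2.7, 2.7]. Speed limits (rad/s): [2.57, 2.57, 3.14, 3.14, 3.14, 3.14].

### API

Orientations are given as a 3x3 rotation matrix whose columns are the frame's x, y, z axes.
In Python, from plant import * gives the robot as it stands.
- The arm moves only by the tool servo_tool, never from a script. Its argument "series" is a list of rows, each a list of 6 numbers: the shift along the tool's x, y, z in units of 30 mm (1.0 is 30 mm), then the turn, a rotation vector about the tool's x, y, z in units of 6 degrees (1.0 is 6 degrees). In form: [[x, y, z, rx, ry, rz], ...]. A call has 1 to 5 rows; each row is the pose to reach, as a shift and turn from the pose commanded when the call began, along the tool's axes at that moment; what a row does not reach only later rows make up. A row lasts 1/12 s, in which the tool goes at most 41.7 mm and 7.16 degrees, less where a joint would pass 70% of its speed; a pose out of reach is approached as far as the arm can. A call with a gripper value outside its range is refused whole. "fingers" is the opening, from 0 (shut) to 1 (fully open), set as the call begins (left out, the last holds). The fingers move at their own pace and stop on an object; the grip force is fixed at half the most. Time passes only in rows, so rows that repeat a pose let the fingers close. It gives the time, the measured TCP pose, the force, the opening and the grip force at its end, in the units of the state.
- get_obs(): the state, without advancing time (a new reading comes with each control period).
- get_image(name): name is "scene" or "top" or "wrist"; returns the picture (384x512x3 uint8, red, green, blue); there is no depth.
- camera_info(name): a dict with "vfov" (degrees; the focal length in pixels is half the picture's height over the tangent of half this angle, whatever the lens; pixels are square), "cx", "cy" (the principal point, pixels), "rvec" (rotation vector, rad) and "tvec" (3), from world to camera coordinates, as OpenCV has them. Camera axes: x right, y down, z forward; pixel columns grow to the right and rows downward; lengths in m; the calibration is good to about 2 mm. A picture is of the moment at which its call begins: read the wrist's pose just before it. camera_info takes no time and is no camera call; for the wrist camera it gives the pose at the moment of the call.
- hand_in(): hands the job in; it is judged then, once.
The state is a dict: "time_s": time; "joint_pos": joint angles; "qvel": joint speeds; "joint_torque": joint torques, N m; "position": TCP position; "ee_rot": TCP orientation; "force": force on the tool from outside, world axes, zero at the start; "moment": the same for the moment, N m; "finger_gap": opening from 0.0 (shut) to 1.0 (fully open); "finger_force": force on a finger pad.
Only numpy, scipy, OpenCV 4.12 (cv2) and the standard library are available. Lean on these libraries where they do the work, as an engineer would, in place of code of your own. Each camera call takes 0.05 s, during which the arm holds its last target. There are 200 camera calls.

## Working session

There is one attempt and no reset: what is moved stays moved. The work goes in short steps, Python scripts to look and compute and a tool call to move; the robot and the scene stay as the last step left them, time stands still between calls to the robot, and variables do not carry over. Pictures are saved under pics/ and viewed, at most 10 in all, crops included, and the job is handed in when it is done.

Besides the shell and the picture viewer there is one more tool, called after ">>>" as name(argument=value, ...), one argument or row to a line, values as JSON. servo_tool: Moves the arm, as the interface text tells. Its arguments: {"type":"object","properties":{"series":{"type":"array"},"fingers":{"type":"number"}},"required":["series"]}

```bash
mkdir -p pics
python3 - <<'E'
from plant import *
import cv2
for n in("top","scene"):
    im=get_image(n); cv2.imwrite(f"pics/{n}0.png",cv2.cvtColor(im,cv2.COLOR_RGB2BGR)); print(n,camera_info(n))
o=get_obs(); print(o["position"],o["ee_rot"],o["time_s"])
E
```

```text
top {'vfov': 46.39582280262588, 'cx': 254.96240096405162, 'cy': 191.31931604067708, 'rvec': array([ 2.17155045, -2.17273203,  0.05461939]), 'tvec': array([0.0252386, 0.578064 , 0.9326263])}
scene {'vfov': 46.40698473648447, 'cx': 255.6950820742066, 'cy': 199.22809718453945, 'rvec': array([ 2.10972875,  1.20213645, -0.51416298]), 'tvec': array([-0.31880837, -0.27677826,  1.33101755])}
[ 0.22732899 -0.52760727  0.21270149] [[ 9.18396787e-01  3.95660287e-01 -5.27955584e-04]
 [ 3.95660617e-01 -9.18395467e-01  1.56297597e-03]
 [ 1.33535507e-04 -1.64432334e-03 -9.99998639e-01]] 0.1
```

View pics/top0.png

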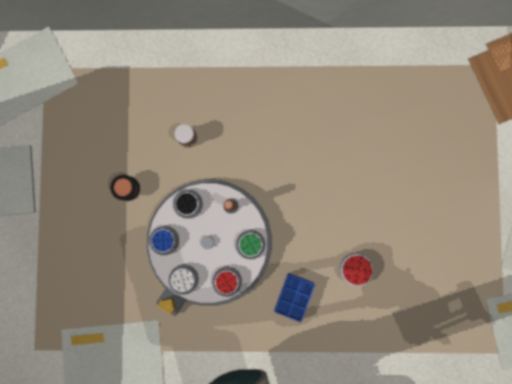

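View pics/scene0.png

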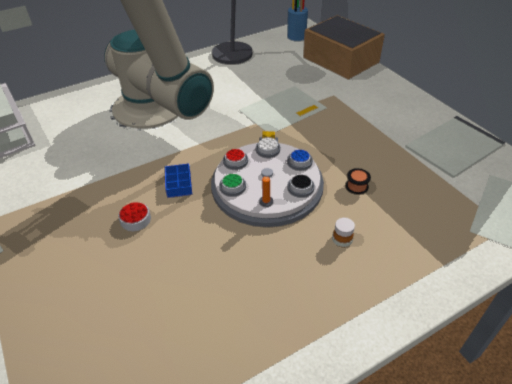

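Top view:
- The white tin is at the pointer (183,279), and the yellow pointer is at (168,305).
- The post is at (231,205) and the spool at (124,187).
- There are two red tins. One is on the disc at (227,283), beside the pointer pocket. The other is a larger one at (357,269), on the desk. The one on the disc fits the description because it is smaller and sits in a pocket.

Next I'll measure and confirm with a crop.

```bash
cat > h.py <<'E'
import numpy as np, cv2
from plant import *
def ray(n,uv,z,c=None):
    c=c or camera_info(n); f=192/np.tan(np.radians(c["vfov"]/2)); R=cv2.Rodrigues(np.array(c["rvec"]))[0]
    o=-R.T@c["tvec"]; d=R.T@np.array([(uv[0]-c["cx"])/f,(uv[1]-c["cy"])/f,1]); return o+d*(z-o[2])/d[2]
def blob(im,lo,hi,box):
    h=cv2.cvtColor(im,cv2.COLOR_RGB2HSV); m=cv2.inRange(h,lo,hi); k=np.zeros_like(m); x0,y0,x1,y1=box; k[y0:y1,x0:x1]=m[y0:y1,x0:x1]
    n,_,s,c=cv2.connectedComponentsWithStats(k)
    i=1+np.argmax(s[1:,4]); return c[i],s[i]
E
python3 - <<'E'
from h import *
im=get_image("top")
for nm,lo,hi,box,z in [("red",(0,150,80),(8,255,255),(205,260,250,305),.06),("bigred",(0,150,80),(8,255,255),(335,245,380,295),.03),
 ("blue",(105,120,50),(130,255,255),(145,220,180,258),.06),("green",(45,100,40),(85,255,255),(235,225,270,260),.06),
 ("post",(3,90,60),(18,255,255),(215,190,245,218),.106),("yellow",(18,120,60),(32,255,255),(150,290,190,320),.04),("spool",(3,80,60),(18,255,255),(108,172,142,205),.036),("hub",(0,0,100),(179,60,190),(200,234,216,250),.045)]:
    c,s=blob(im,lo,hi,box); print(nm,c.round(1),s,ray("top",c,z).round(4))
cv2.imwrite("pics/crop.png",cv2.resize(cv2.cvtColor(im,cv2.COLOR_RGB2BGR)[165:320,100:390],None,fx=2.7,fy=2.7,interpolation=cv2.INTER_CUBIC))
E
```

```text
red [226. 282.] [217 273  19  19 296] [0.3918 0.0824 0.06  ]
bigred [357.1 269.9] [344 257  27  27 579] [ 0.4138 -0.1871  0.03  ]
blue [162.1 240.3] [152 231  21  20 323] [0.4754 0.2133 0.06  ]
green [250.  244.3] [241 235  19  20 300] [0.4675 0.034  0.06  ]
post [229.3 204.8] [224 200  11  10  68] [0.5457 0.0727 0.106 ]
yellow [167.1 305.2] [158 299  17  15 168] [0.3418 0.2055 0.04  ]
spool [122.4 186.9] [113 178  20  19 300] [0.5869 0.3051 0.036 ]
hub [207.6 241.3] [200 234  16  16 242] [0.473  0.1222 0.045 ]
```

View pics/crop.png

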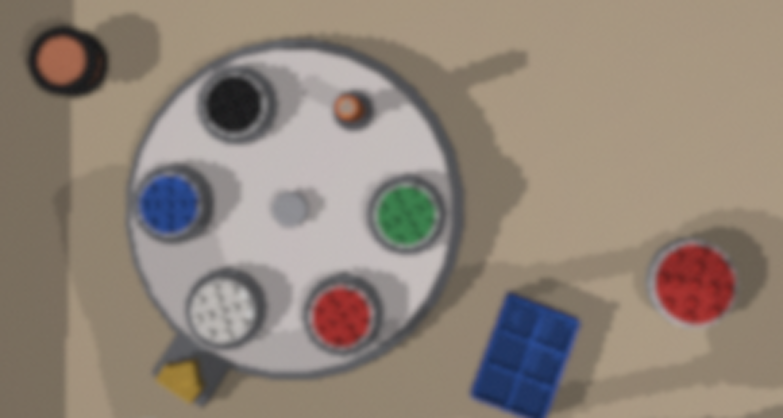

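The crop confirms it: the red tin on the disc is the small one, and the one on the desk is larger. To bring it to the pointer the disc must turn 60° clockwise seen from above, so the post goes from about −34° to −94° about the axis at (0.4715, 0.1235). The spool is well away from that arc. I'll move above the starting side with the fingers shut.

>>> servo_tool(
  series=[
    [1, -0.75, 0, 0, 0, 0],
    [2, -1.5, 0, 0, 0, 0],
    [3, -2.25, 0, 0, 0, 0],
    [4, -3, 0, 0, 0, 0],
    [5, -3.75, 0, 0, 0, 0],
  ],
  fingers=0,
)

```text
time_s: 0.57
position: [0.3211, -0.3637, 0.2132]
ee_rot: [[0.919, 0.395, -0.0], [0.395, -0.919, 0.0], [0.0, -0.0, -1.0]]
force: [0.2, -0.7, -0.4]
finger_gap: 0.675
finger_force: 0.0
```

>>> servo_tool(
  series=[
    [1, -0.75, 0, 0, 0, 0],
    [2, -1.5, 0, 0, 0, 0],
    [3, -2.25, 0, 0, 0, 0],
    [4, -3, 0, 0, 0, 0],
    [5, -3.75, 0, 0, 0, 0],
  ],
)

```text
time_s: 0.98
position: [0.4144, -0.201, 0.2134]
ee_rot: [[0.919, 0.395, 0.0], [0.395, -0.919, -0.0], [-0.0, 0.0, -1.0]]
force: [1.0, -0.2, 0.0]
finger_gap: 0.327
finger_force: 0.0
```

>>> servo_tool(
  series=[
    [1, -0.75, 0, 0, 0, 0],
    [2, -1.5, 0, 0, 0, 0],
    [3, -2.25, 0, 0, 0, 0],
    [4, -3, 0, 0, 0, 0],
    [5, -3.75, 0, 0, 0, 0],
  ],
)

```text
time_s: 1.4
position: [0.5076, -0.0382, 0.2134]
ee_rot: [[0.918, 0.396, -0.0], [0.396, -0.918, -0.0], [-0.0, 0.0, -1.0]]
force: [0.4, -0.8, -0.1]
finger_gap: 0.006
finger_force: 0.0
```

>>> servo_tool(
  series=[
    [1, -0.75, 0, 0, 0, 0],
    [2, -1.5, 0, 0, 0, 0],
    [3, -2.25, 0, 0, 0, 0],
    [3.9, -2.95, 0, 0, 0, 0],
    [3.9, -2.95, 0, 0, 0, 0],
  ],
)

```text
time_s: 1.82
position: [0.5822, 0.0929, 0.2126]
ee_rot: [[0.917, 0.4, 0.002], [0.4, -0.917, 0.003], [0.003, -0.003, -1.0]]
force: [0.1, -0.0, -0.1]
finger_gap: -0.001
finger_force: 0.0
```

>>> servo_tool(
  series=[
    [0, 0, 1, 0, 0, 0],
    [0, 0, 2, 0, 0, 0],
    [0, 0, 3, 0, 0, 0],
    [0, 0, 4, 0, 0, 0],
    [0, 0, 4.4, 0, 0, 0],
  ],
)

```text
time_s: 2.23
position: [0.5762, 0.0868, 0.0772]
ee_rot: [[0.918, 0.396, -0.008], [0.396, -0.918, -0.001], [-0.007, -0.002, -1.0]]
force: [-0.3, -0.3, 0.1]
finger_gap: 0.005
finger_force: 0.0
```

Run:
```python
from h import *
a,b=get_image("scene"),get_image("wrist")
cv2.imwrite("pics/s1.png",cv2.cvtColor(np.hstack([cv2.resize(a[120:260,180:380],(400,280)),cv2.resize(b,(373,280))]),cv2.COLOR_RGB2BGR))
o=get_obs();T=o["position"];R=o["ee_rot"];c=np.array([.4715,.1235]);print(T,o["force"])
for a in range(-34,-96,-10):
    r=np.radians(a);p=c+.09*np.array([np.cos(r),np.sin(r)])+.017*R[:2,0]
    print(a,(R[:2,:2].T@(p-T[:2])/.03).round(2))
```

```text
[0.57683164 0.0868173  0.07842737] [-0.03240756 -0.82437248  0.31085053]
-34 [-0.55  0.01]
-44 [-1.02  0.26]
-54 [-1.51  0.42]
-64 [-2.03  0.49]
-74 [-2.56  0.46]
-84 [-3.07  0.35]
-94 [-3.55  0.15]
```

View pics/s1.png

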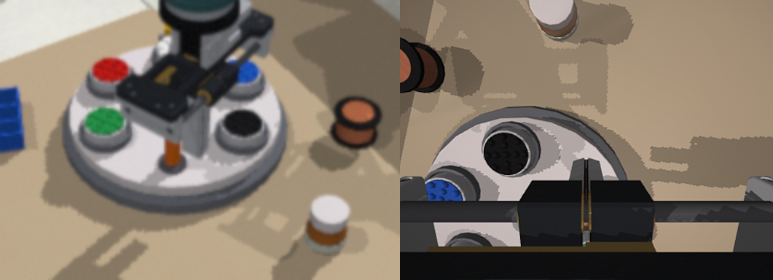

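The crop shows the shut fingers standing just beyond the orange post, clear of the tins, with the spool away to the right. Next I'll push slowly along the arc.

>>> servo_tool(
  series=[
    [-0.1, 0, -0.1, 0, 0, 0],
    [-0.2, 0, -0.1, 0, 0, 0],
    [-0.3, 0, -0.1, 0, 0, 0],
    [-0.42, 0, -0.1, 0, 0, 0],
    [-0.55, 0, -0.1, 0, 0, 0],
  ],
)

```text
time_s: 2.75
position: [0.5654, 0.0808, 0.0857]
ee_rot: [[0.918, 0.396, 0.004], [0.396, -0.918, 0.0], [0.003, 0.001, -1.0]]
force: [5.8, 1.6, -0.2]
finger_gap: 0.002
finger_force: 2.9
```

>>> servo_tool(
  series=[
    [-0.09, 0.06, 0, 0, 0, 0],
    [-0.18, 0.11, 0, 0, 0, 0],
    [-0.28, 0.16, 0, 0, 0, 0],
    [-0.37, 0.21, 0, 0, 0, 0],
    [-0.47, 0.26, 0, 0, 0, 0],
  ],
)

```text
time_s: 3.17
position: [0.559, 0.0702, 0.0858]
ee_rot: [[0.919, 0.394, 0.01], [0.394, -0.919, 0.004], [0.011, -0.0, -1.0]]
force: [7.0, 6.4, -1.9]
finger_gap: 0.002
finger_force: 4.7
```

>>> servo_tool(
  series=[
    [-0.1, 0.04, 0, 0, 0, 0],
    [-0.2, 0.07, 0, 0, 0, 0],
    [-0.3, 0.1, 0, 0, 0, 0],
    [-0.4, 0.13, 0, 0, 0, 0],
    [-0.49, 0.16, 0, 0, 0, 0],
  ],
)

```text
time_s: 3.58
position: [0.5496, 0.0589, 0.0859]
ee_rot: [[0.919, 0.395, 0.014], [0.395, -0.919, 0.002], [0.014, 0.004, -1.0]]
force: [10.4, 4.3, -5.9]
finger_gap: 0.009
finger_force: 5.6
```

Run:
```python
from h import *
im=get_image("top")
for nm,lo,hi,box,z in [("red",(0,150,80),(8,255,255),(140,180,270,305),.06),("green",(45,100,40),(85,255,255),(140,180,275,305),.06),("blue",(105,120,50),(130,255,255),(140,180,270,305),.06),("spool",(3,80,60),(18,255,255),(108,172,142,205),.036)]:
    c,s=blob(im,lo,hi,box);p=ray("top",c,z); print(nm,s,p.round(4),np.degrees(np.arctan2(p[1]-.1235,p[0]-.4715)))
```

```text
red [205 277  19  20 302] [0.3833 0.1068 0.06  ] -169.29716928609278
green [238 248   9  19 132] [0.4419 0.0486 0.06  ] -111.5805563175643
blue [155 222   4  11  23] [0.5032 0.2257 0.06  ] 72.7608278099017
spool [113 178  20  19 300] [0.5869 0.3051 0.036 ] 57.572339705400296
```

The disc has turned about 17° in the right direction and the spool hasn't moved. I'll keep pushing.

>>> servo_tool(
  series=[
    [-0.1, 0.02, 0, 0, 0, 0],
    [-0.2, 0.03, 0, 0, 0, 0],
    [-0.3, 0.05, 0, 0, 0, 0],
    [-0.41, 0.06, 0, 0, 0, 0],
    [-0.52, 0.07, 0, 0, 0, 0],
  ],
)

```text
time_s: 4.05
position: [0.538, 0.0488, 0.0861]
ee_rot: [[0.918, 0.396, 0.018], [0.396, -0.918, -0.001], [0.016, 0.008, -1.0]]
force: [13.8, -0.8, -7.9]
finger_gap: 0.004
finger_force: 6.0
```

>>> servo_tool(
  series=[
    [-0.1, 0, 0, 0, 0, 0],
    [-0.2, 0, 0, 0, 0, 0],
    [-0.3, -0.01, 0, 0, 0, 0],
    [-0.41, -0.02, 0, 0, 0, 0],
    [-0.53, -0.03, 0, 0, 0, 0],
  ],
)

```text
time_s: 4.47
position: [0.5228, 0.0427, 0.0866]
ee_rot: [[0.918, 0.396, 0.017], [0.396, -0.918, -0.003], [0.015, 0.009, -1.0]]
force: [11.7, -3.3, -3.6]
finger_gap: 0.004
finger_force: 4.9
```

Run:
```python
from h import *
im=get_image("top")
for nm,lo,hi,box,z in [("red",(0,150,80),(8,255,255),(140,180,270,305),.06),("spool",(3,80,60),(18,255,255),(108,172,142,205),.036)]:
    c,s=blob(im,lo,hi,box);p=ray("top",c,z); print(nm,s,p.round(4),np.degrees(np.arctan2(p[1]-.1235,p[0]-.4715)))
```

```text
red [189 277  20  20 302] [0.3828 0.1379 0.06  ] 170.7721083409178
spool [113 178  20  19 300] [0.5868 0.305  0.036 ] 57.558827629819326
```

>>> servo_tool(
  series=[
    [-0.1, -0.02, 0, 0, 0, 0],
    [-0.2, -0.04, 0, 0, 0, 0],
    [-0.3, -0.06, 0, 0, 0, 0],
    [-0.4, -0.08, 0, 0, 0, 0],
    [-0.51, -0.11, 0, 0, 0, 0],
  ],
)

```text
time_s: 4.93
position: [0.5055, 0.04, 0.0866]
ee_rot: [[0.918, 0.396, 0.014], [0.396, -0.918, -0.002], [0.012, 0.007, -1.0]]
force: [9.4, -2.3, -0.4]
finger_gap: 0.004
finger_force: 3.6
```

>>> servo_tool(
  series=[
    [-0.06, -0.02, 0, 0, 0, 0],
    [-0.12, -0.05, 0, 0, 0, 0],
    [-0.18, -0.08, 0, 0, 0, 0],
    [-0.24, -0.1, 0, 0, 0, 0],
    [-0.24, -0.1, 0, 0, 0, 0],
  ],
)

```text
time_s: 5.35
position: [0.4937, 0.0408, 0.0858]
ee_rot: [[0.918, 0.396, 0.006], [0.396, -0.918, -0.001], [0.005, 0.003, -1.0]]
force: [3.4, -0.4, 0.8]
finger_gap: 0.009
finger_force: 1.2
```

Run:
```python
from h import *
im=get_image("top")
for nm,lo,hi,box,z in [("red",(0,150,80),(8,255,255),(140,180,270,305),.06),("spool",(3,80,60),(18,255,255),(108,172,142,205),.036)]:
    c,s=blob(im,lo,hi,box);p=ray("top",c,z); print(nm,s,p.round(4),np.degrees(np.arctan2(p[1]-.1235,p[0]-.4715)))
print(get_obs()["force"])
```

```text
red [189 278   7  13  50] [0.3865 0.1512 0.06  ] 161.94999253343696
spool [113 178  19  19 291] [0.587  0.3052 0.036 ] 57.5657278081417
[2.13977041 0.05038597 2.21659107]
```

>>> servo_tool(
  series=[
    [-0.06, -0.03, 0, 0, 0, 0],
    [-0.12, -0.05, 0, 0, 0, 0],
    [-0.18, -0.08, 0, 0, 0, 0],
    [-0.24, -0.1, 0, 0, 0, 0],
    [-0.24, -0.1, 0, 0, 0, 0],
  ],
)

```text
time_s: 5.82
position: [0.4844, 0.041, 0.0849]
ee_rot: [[0.918, 0.396, 0.002], [0.396, -0.918, -0.0], [0.002, 0.001, -1.0]]
force: [3.5, 0.6, 2.2]
finger_gap: 0.004
finger_force: 1.5
```

>>> servo_tool(
  series=[
    [0.2, 0, 0, 0, 0, 0],
    [0.5, 0, 0, 0, 0, 0],
    [0.8, 0, 0, 0, 0, 0],
    [1.1, 0, 0, 0, 0, 0],
    [1.1, 0, 0, 0, 0, 0],
  ],
)

```text
time_s: 6.23
position: [0.5158, 0.055, 0.0841]
ee_rot: [[0.918, 0.396, 0.0], [0.396, -0.918, 0.0], [0.001, -0.0, -1.0]]
force: [0.2, 0.2, -0.3]
finger_gap: 0.004
finger_force: 0.0
```

>>> servo_tool(
  series=[
    [0, 0, -1, 0, 0, 0],
    [0, 0, -2, 0, 0, 0],
    [0, 0, -3, 0, 0, 0],
    [0, 0, -4, 0, 0, 0],
    [0, 0, -4, 0, 0, 0],
  ],
)

```text
time_s: 6.65
position: [0.5174, 0.0544, 0.2101]
ee_rot: [[0.918, 0.396, 0.01], [0.396, -0.918, -0.0], [0.009, 0.004, -1.0]]
force: [-0.1, 0.5, 0.5]
finger_gap: -0.001
finger_force: 0.0
```

>>> servo_tool(
  series=[
    [1, 0, 0, 0, 0, 0],
    [2, 0, 0, 0, 0, 0],
    [3, 0, 0, 0, 0, 0],
    [4, 0, 0, 0, 0, 0],
    [4, 0, 0, 0, 0, 0],
  ],
)

```text
time_s: 7.07
position: [0.6285, 0.1037, 0.2023]
ee_rot: [[0.918, 0.397, 0.001], [0.397, -0.918, 0.001], [0.002, -0.0, -1.0]]
force: [0.8, 0.2, 1.0]
finger_gap: 0.006
finger_force: 0.0
```

Run:
```python
from h import *
im=get_image("top"); s=get_image("scene")
cv2.imwrite("pics/end.png",cv2.cvtColor(np.hstack([cv2.resize(im[165:320,100:300],(400,310)),cv2.resize(s[100:255,180:380],(400,310))]),cv2.COLOR_RGB2BGR))
for nm,lo,hi,box,z in [("red",(0,150,80),(8,255,255),(140,180,270,305),.06),("spool",(3,80,60),(18,255,255),(108,172,142,205),.036)]:
    c,s=blob(im,lo,hi,box);p=ray("top",c,z); print(nm,s,p.round(4),np.degrees(np.arctan2(p[1]-.1235,p[0]-.4715)))
```

```text
red [172 270  20  20 297] [0.3962 0.1728 0.06  ] 146.7758534455333
spool [113 177  20  20 301] [0.5869 0.305  0.036 ] 57.54280755630868
```

View pics/end.png

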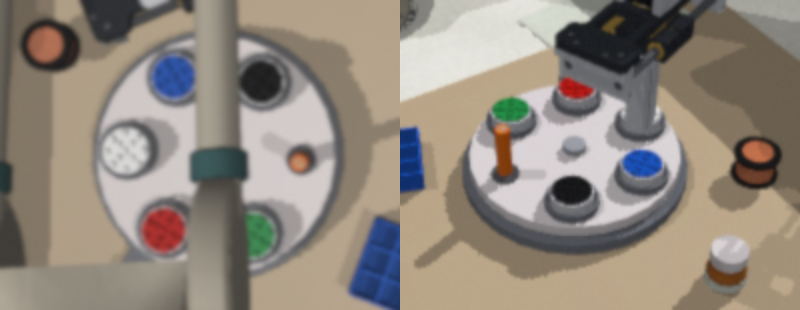

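The final pictures show the red tin seated at the pointer, at 146.8° and 90 mm from the axis. It is at the pixel spot the white tin had, around (182,280). The spool hasn't moved and the arm is clear, so I'm handing in.

```bash
python3 -c "
from plant import *
print(hand_in())"
```

```text
the job is handed in; nothing more can be done
None
```

I pushed the carousel one click clockwise (seen from above), so the small red tin now sits flat in its pocket at the yellow pointer; the spool was not moved, and the job was handed in at about 7 s (no verdict was shown).

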